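Close and hold the water filter's service cover

ROBOT

A 6-joint arm with a two-finger parallel gripper is mounted at the origin on a cart in front of the work surface, level with it; the furniture and walls round the work are solid. World frame = base frame: x ahead of the robot, y to its left, z up, the work surface at z = 0. Lengths are in m, angles in rad, forces in N, time in s.
With the tool pointing down it reaches from about 0.325 to 0.775 m from the base axis. Payload 5.5 kg.
Tool frame: the origin (TCP) lies midway between the tips of the shut fingers; the grasp point (between the pads) lies 19 mm behind it (bot.grip_point_offset is the distance from the TCP to the grasp point, in m); z points along the fingers, y is the line along which they close (so a half turn about z gives the same grasp; the last joint's range is limited). The gripper opens to 88 mm and grips with 3 to 60 N. Pads are 20 mm wide; open, the fingers measure 115 mm over their backs; the gripper's body (75 mm by 178 mm) begins 61 mm behind the grasp point.
Start: joints at [1.291, 0.091, 1.231, -0, 1.82, -0.057], TCP at [0.133, 0.585, 0.223] pointing down, gripper open.
Joint ranges: [-2.87, 2.87], [-0.86, 2.18], [0.17, 2.46], [-1.51, 4.65], [0.06, 2.69], [-2.65, 2.65]. Speed limits (rad/s): [2.57, 2.57, 3.01, 3.14, 3.14, 3.14].

INTERFACE

Orientations are given as a 3x3 rotation matrix whose columns are the frame's x, y, z axes.
In Python, from bench import bot gives the robot as it stands.
- The arm moves only by the shell command python3 -m creep 'ROWS'. ROWS is JSON, a list of rows, each a list of 5 numbers: the shift along the tool's x, y, z in mm, then the turn about the tool's z in degrees, then the closure, from 0 (fully open) to 1 (shut). A call has 1 to 12 rows; each row shifts and turns the commanded pose from where the row before left it, along the tool's axes as they then stand; what a row does not reach is not made up. A row lasts 1/8 s, in which the tool goes at most 62.5 mm and 10.7 degrees, less where a joint would pass 70% of its speed; a pose out of reach is approached as far as the arm can. A call is refused whole if a number of a shift passes 62.5 or a number of a turn 10.7, either way. A call with a gripper value outside its range is refused whole. The fingers move at their own pace and stop on an object; the grip force is fixed at half the most. Time passes only in rows, so rows that do not move let the fingers close. It gives the time, the measured TCP pose, the force, the opening and the grip force at its end, in the units of the state.
- bot.sense(): the state, without advancing time (a new reading comes with each control period).
- bot.read_camera(name): name is "side" or "top"; returns the picture (384x512x3 uint8, red, green, blue); there is no depth.
- bot.camera_model(name): a dict with "vfov" (degrees; the focal length in pixels is half the picture's height over the tangent of half this angle, whatever the lens; pixels are square), "cx", "cy" (the principal point, pixels), "extrinsics" (4x4, takes a point from camera to world coordinates). Camera axes: x right, y up, looking along -z (the intrinsics and any distortion apply to the point x, -y, -z); pixel columns grow to the right and rows downward; lengths in m; the calibration is good to about 2 mm. A picture is of the moment at which its call begins. camera_model takes no time and is no camera call.
- bot.finish_job(): hands the job in; it is judged then, once.
The state is a dict: "t": time; "q": joint angles; "joint_vel": joint speeds; "joint_efforts": joint torques, N m; "tcp_pos": TCP position; "tool_rot": TCP orientation; "ft_force": force on the tool from outside, world axes, zero at the start; "torque": the same for the moment, N m; "opening": finger opening in m; "finger_force": force on a finger pad.
Only numpy, scipy, OpenCV 4.12 (cv2) and the standard library are available. Lean on these libraries where they do the work, as an engineer would, in place of code of your own. Each camera call takes 0.05 s, during which the arm holds its last target. There are 200 camera calls.

TASK

The cartridge in the water filter has just been changed: press the unit's blue reset button fully down and let it come back up. Then turn the cover's quarter-turn fastener clockwise until the red line on it lines up with the two red marks on the cover, and press the cover down flush onto its frame against its springy seal. Finish while still holding the cover pressed shut with the gripper, and leave the jars, the salt shaker and the tin around it where they stand.

Things in the scene. Friction and masses are not known exactly. Their poses are not given: they have to be found in the camera images.
- unit: white water-filter unit fixed to the worktop, 170 (x) x 260 (y) x 70 mm. Origin at the centre of its underside; z up, x towards its rear (hinge side and hose stubs), y to its left. Its right part (y -130 to -55 mm) is the control pod, top 70 mm above the worktop; the cover lies on the rest. A wall cupboard hangs behind, from 0.45 m above the worktop up, its front at about x = 0.58 m: keep the wrist clear of it.
- reset_button (a joint): blue round spring push button, 26 mm across, on the control pod; 0 = up, grows as pressed vertically down, 0.006 m = fully down (about 5 N); springs back when let go
- reset_button_top (a point): centre of the top of the blue button (its z axis is up); the grey housing round it stands lower
- cover (a joint): aluminium cover, 150 (x) x 163 (y) x 8 mm, hinged along its rear edge (line along the unit's y, at unit x +75, z 62 mm). 0 rad = flush; 0.085 = fully up, where its springy seal holds it at the start (front edge 13 mm up). At the front about 3 N starts it down, 9 N holds it flush. With the fastener out of line it stops at about 0.05; in line (within 0.2 rad) it goes home. Let go, it springs up.
- press_pad (a point): centre of the left of two round black rubber spots (26 mm) on top of the cover near its front edge, 58 mm left (unit +y) of the fastener axis, 10 mm nearer the front edge than it, and 125 mm in front of the hinge line; a good place to push straight down. Moves with the cover.
- fastener (a joint): quarter-turn fastener in the cover; angle about the upward axis: 0 rad = in line (its bar and red line point along the unit's x, at the two red marks on the cover), positive = counterclockwise seen from above. It starts at 0.75 to 1.5 rad, so turn it clockwise to reach 0; it can overshoot, to -0.5. It stays where it is left (friction about 0.04 N m).
- fastener_grip (a point): grip point on the fastener's axis, 24 mm above the cover's top face, 6 mm below the bar's top; its x axis runs along the bar. The black bar is 36 mm long, 12 mm wide, 4 to 30 mm above the cover, on a round foot 38 mm across; grip it across its 12 mm width from above. Moves with the cover and turns with the fastener.
- honey_jar: honey jar with black lid, 61 mm wide, 98 mm tall, upright; bystander, origin at the centre of its underside
- salt_shaker: grey and clear salt shaker, 44 mm wide, 90 mm tall, upright; bystander, origin at the centre of its underside
- spice_jar: glass spice jar with green lid, 46 mm wide, 106 mm tall, upright; bystander, origin at the centre of its underside
- tuna_tin: food tin, 58 mm wide, 72 mm tall, upright; bystander, origin at the centre of its underside

How it is judged:
By the outcome, as a careful person would: the job done as asked, in the order asked, and still so for the second after the job is handed in, while the arm keeps its last pose, push and grip.
It also fails if it takes over 50 s, if anything falls off the work surface, if the arm or the gripper's body presses on something with over 40 N, if the wrist force passes 120 N, or if a joint passes its speed limit or range.

## Working session

There is one attempt and no reset: what is moved stays moved. The work goes in short steps, Python scripts to look and compute and a shell command to move; the robot and the scene stay as the last step left them, time stands still between calls to the robot, and variables do not carry over. Pictures are saved under pics/ and viewed, at most 10 in all, crops included, and the job is handed in when it is done.

```bash
mkdir -p pics; python3 - <<'E'
from bench import bot
import cv2
for n in("top","side"):
    im=bot.read_camera(n); cv2.imwrite(f"pics/{n}0.png",im[...,::-1]); m=bot.camera_model(n); print(n,m)
s=bot.sense();print(s["t"],s["tcp_pos"],s["tool_rot"],s["opening"],s["ft_force"])
E
```

```text
top {'vfov': 46.25832034985828, 'cx': 251.12464988027133, 'cy': 193.5883223509081, 'extrinsics': array([[ 0.38896384,  0.86122327, -0.32711101,  0.11119319],
       [-0.92125152,  0.36426007, -0.13641936, -0.14089545],
       [ 0.00166595,  0.35441371,  0.93508724,  1.37108393],
       [ 0.        ,  0.        ,  0.        ,  1.        ]])}
side {'vfov': 43.6674277571917, 'cx': 258.30444141472816, 'cy': 186.3123842699249, 'extrinsics': array([[ 9.60510501e-01,  1.59841299e-01, -2.27750603e-01,
         2.70232474e-01],
       [-2.78242704e-01,  5.54009166e-01, -7.84636758e-01,
        -8.61540988e-01],
       [ 7.58563287e-04,  8.17021789e-01,  5.76606296e-01,
         7.59853324e-01],
       [ 0.00000000e+00,  0.00000000e+00,  0.00000000e+00,
         1.00000000e+00]])}
0.1 [0.13253361 0.584917   0.22162541] [[-9.75274641e-01  2.20995926e-01 -4.18917891e-04]
 [ 2.20996320e-01  9.75273181e-01 -1.68787974e-03]
 [ 3.55448384e-05 -1.73872562e-03 -9.99998488e-01]] 0.08791072615127088 [-0.43982286 -0.02385091 -0.41754729]
```

View pics/top0.png

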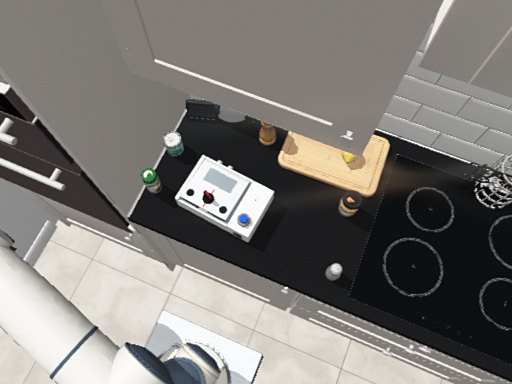

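View pics/side0.png

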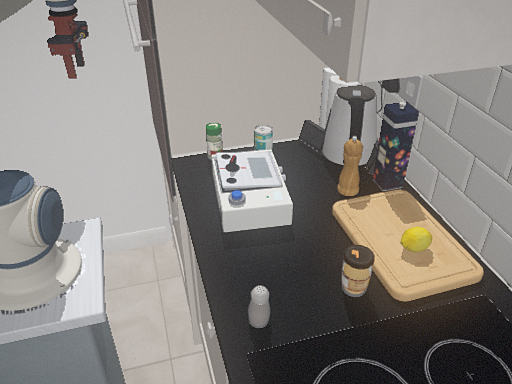

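Both views show the unit (top about (225,197), side about (250,188)) with the blue button at top (243,219) and side (237,198). I'll enlarge these areas.

```bash
python3 - <<'E'
import cv2,numpy as np
a=cv2.imread("pics/top0.png")[145:245,165:285]; b=cv2.imread("pics/side0.png")[140:240,190:310]
f=lambda x:cv2.resize(x,None,fx=6.6,fy=6.0,interpolation=cv2.INTER_CUBIC)
cv2.imwrite("pics/t1.png",cv2.resize(a,(720,600),interpolation=cv2.INTER_CUBIC));cv2.imwrite("pics/s1.png",cv2.resize(b,(720,600),interpolation=cv2.INTER_CUBIC))
E
```

```text
(no output)
```

View pics/t1.png

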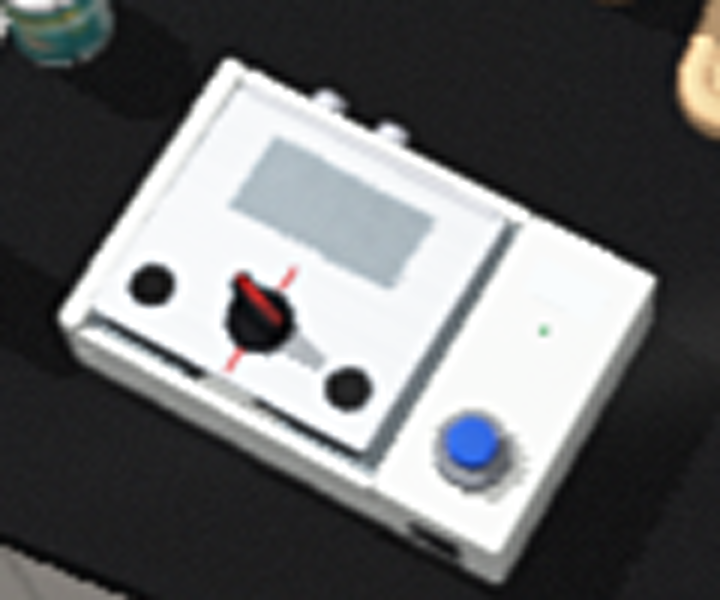

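View pics/s1.png

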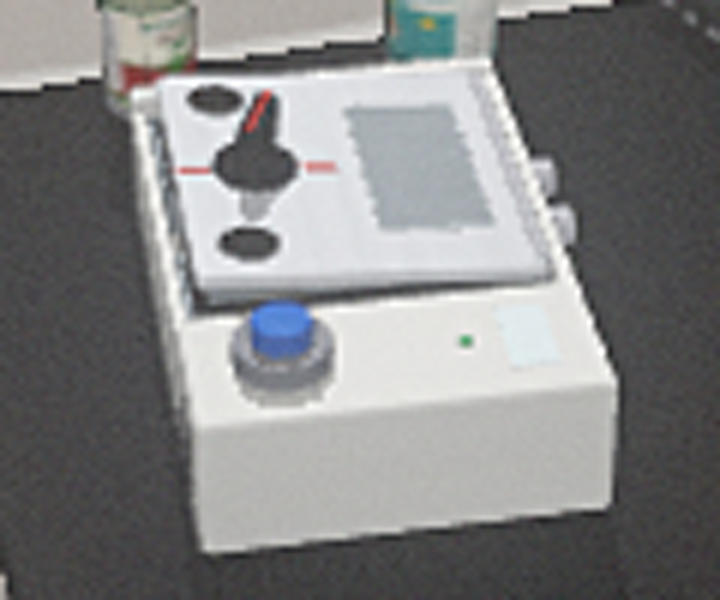

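Top crop: button (472,440), pads (153,285) and (348,388), fastener about (258,318), marks (290,275) and (230,362), bar about 75° CCW. Side crop: button (282,318), pads (214,100) and (249,243), marks (195,171) and (320,167). Triangulating these.

```bash
cat > h.py <<'E'
import numpy as np
from bench import bot
def ray(n,u,v):
    m=bot.camera_model(n); f=192/np.tan(np.radians(m["vfov"]/2)); E=m["extrinsics"]
    d=E[:3,:3]@np.array([(u-m["cx"])/f,-(v-m["cy"])/f,-1]); return E[:3,3],d/np.linalg.norm(d)
def tri(a,b):
    (o1,d1),(o2,d2)=ray("top",*a),ray("side",*b)
    s=np.linalg.lstsq(np.c_[d1,-d2],o2-o1,rcond=None)[0]
    p,q=o1+s[0]*d1,o2+s[1]*d2
    return (p+q)/2,np.linalg.norm(p-q)
def atz(n,u,v,z):
    o,d=ray(n,u,v); return o+d*(z-o[2])/d[2]
def proj(n,P):
    m=bot.camera_model(n); f=192/np.tan(np.radians(m["vfov"]/2)); E=m["extrinsics"]
    c=E[:3,:3].T@(np.array(P)-E[:3,3]); return np.array([m["cx"]-f*c[0]/c[2],m["cy"]+f*c[1]/c[2]])
E
python3 - <<'E'
from h import *
T=lambda x,y:((x+.5)/6-.5+165,(y+.5)/6-.5+145); S=lambda x,y:((x+.5)/6-.5+190,(y+.5)/6-.5+140)
P={}
for k,a,b in[("btn",(472,440),(282,318)),("padL",(153,285),(214,100)),("padR",(348,388),(249,243)),("markR",(291,274),(322,167)),("markF",(230,362),(195,171)),
 ("podFR",(503,553),(198,430)),("podRR",(657,281),(617,380)),("barEnd",(242,279),(268,94)),("shakerless",(544,330),(466,341))]:
    p,e=tri(T(*a),S(*b)); P[k]=p; print(k,np.round(p*1000,1),round(e*1000,1))
d=P["podRR"]-P["podFR"];print("yaw pod",np.degrees(np.arctan2(d[1],d[0])),np.linalg.norm(d))
d=P["padL"]-P["padR"];print("yaw pads",np.degrees(np.arctan2(-d[0],d[1])),np.linalg.norm(d))
d=P["markR"]-P["markF"];print("yaw marks",np.degrees(np.arctan2(d[1],d[0])),np.linalg.norm(d))
E
```

```text
btn [477.7  37.2  91.8] 0.7
padL [492.8 221.8  81.4] 2.0
padR [481.2 107.1  81.2] 1.6
markR [526.8 160.1  77.9] 2.3
markF [471.3 168.1  80.5] 0.6
podFR [435.3   2.6  71. ] 1.2
podRR [600.2 -14.1  72.3] 0.6
barEnd [505.8 174.2 109.9] 0.2
shakerless [552.1  29.4  70.9] 1.3
yaw pod -5.7910307788769595 0.1657053292284529
yaw pads -5.777390636805051 0.11524933370094015
yaw marks -8.16369301772382 0.056132159347611066
```

```bash
python3 -m creep '[[-32,-43,0,0,1],[-32,-43,0,0,1],[-32,-43,0,0,1],[-32,-43,0,0,1],[-31,-43,0,0,1],[-43,-35,9,0,1],[-43,-35,9,0,1],[-43,-35,9,0,1],[-43,-35,9,0,1],[-43,-35,9,0,1],[-43,-35,9,0,1],[-41,-33,8,0,1]]'
```

```text
t: 1.6
tcp_pos: [0.4787, 0.0355, 0.1599]
tool_rot: [[-0.975, 0.222, -0.0], [0.222, 0.975, 0.0], [0.0, 0.0, -1.0]]
ft_force: [-0.5, 0.4, 0.7]
opening: 0.0003
finger_force: 0.0
```

```bash
python3 -m creep '[[1.3,1.4,30,0,1],[0,0,28,0,1],[0,0,6,0,1],[0,0,2,0,1],[0,0,2,0,1],[0,0,1,0,1],[0,0,0,0,1]]'; python3 - <<'E'
from bench import bot;import cv2
im=bot.read_camera("side");cv2.imwrite("pics/p1.png",cv2.resize(im[120:240,180:320,::-1],None,fx=5,fy=5,interpolation=cv2.INTER_CUBIC))
E
```

```text
t: 2.48
tcp_pos: [0.4775, 0.0391, 0.0924]
tool_rot: [[-0.975, 0.221, 0.001], [0.221, 0.975, 0.0], [-0.001, 0.0, -1.0]]
ft_force: [1.1, 0.0, 1.5]
opening: 0.0007
finger_force: 0.5
```

View pics/p1.png

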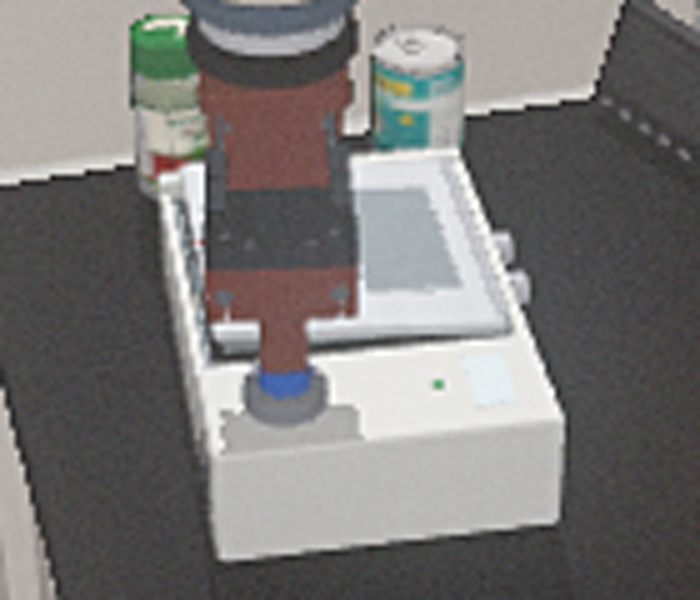

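The fingertips sit centred on the blue button at (287,378) and are just touching. Now pressing.

```bash
python3 -m creep '[[0,-1,2,0,1],[0,0,2,0,1],[0,0,0,0,1]]';python3 -m creep '[[0,0,2,0,1],[0,0,0,0,1]]'; python3 -m creep '[[0,0,2,0,1],[0,0,0,0,1]]'
```

```text
t: 2.9
tcp_pos: [0.4773, 0.0382, 0.088]
tool_rot: [[-0.975, 0.221, 0.001], [0.221, 0.975, 0.0], [-0.001, 0.001, -1.0]]
ft_force: [0.8, 1.2, 4.7]
opening: 0.0003
finger_force: 1.9
t: 3.15
tcp_pos: [0.4773, 0.0382, 0.0863]
tool_rot: [[-0.975, 0.221, 0.001], [0.221, 0.975, 0.0], [-0.001, 0.001, -1.0]]
ft_force: [1.6, 2.4, 5.6]
opening: 0.0006
finger_force: 3.1
t: 3.4
tcp_pos: [0.4774, 0.0382, 0.0861]
tool_rot: [[-0.975, 0.221, 0.002], [0.221, 0.975, 0.0], [-0.002, 0.001, -1.0]]
ft_force: [-3.7, 1.7, 14.9]
opening: 0.0003
finger_force: 7.3
```

Bottomed out at 86.1 mm with 15 N. Releasing, then moving above the fastener.

```bash
python3 -m creep '[[0,0,-10,0,1],[0,0,-30,0,1],[0,0,-40,0,0],[0,0,0,0,0]]'; python3 - <<'E'
from h import *; import cv2
T=lambda x,y:((x+.5)/6-.5+165,(y+.5)/6-.5+145); S=lambda x,y:((x+.5)/6-.5+190,(y+.5)/6-.5+140)
for n,f,a,b in(("top",T,(240,281),(278,321)),("side",S,(268,94),(249,130))):
    p=atz(n,*f(*a),.110);q=atz(n,*f(*b),.110);d=p-q;print(n,p,q,np.degrees(np.arctan2(d[1],d[0])),np.linalg.norm(d))
im=bot.read_camera("side");im2=bot.read_camera("top")
cv2.imwrite("pics/p2.png",np.hstack([cv2.resize(im[140:240,190:270,::-1],(400,500),interpolation=cv2.INTER_CUBIC),cv2.resize(im2[155:235,180:260,::-1],(400,400),interpolation=cv2.INTER_CUBIC).copy() if 0 else cv2.resize(im2[145:245,180:260,::-1],(400,500),interpolation=cv2.INTER_CUBIC)]))
E
```

```text
t: 3.9
tcp_pos: [0.4779, 0.0376, 0.1664]
tool_rot: [[-0.975, 0.221, 0.004], [0.221, 0.975, -0.001], [-0.004, 0.0, -1.0]]
ft_force: [1.1, -0.6, 0.1]
opening: 0.017
finger_force: 0.0
top [0.50428921 0.17461613 0.11      ] [0.49230173 0.14816383 0.11      ] 65.62121826464154 0.02904175724255492
side [0.50588138 0.17402565 0.11      ] [0.49120326 0.1479706  0.11      ] 60.6052499963114 0.029905072874114126
```

View pics/p2.png

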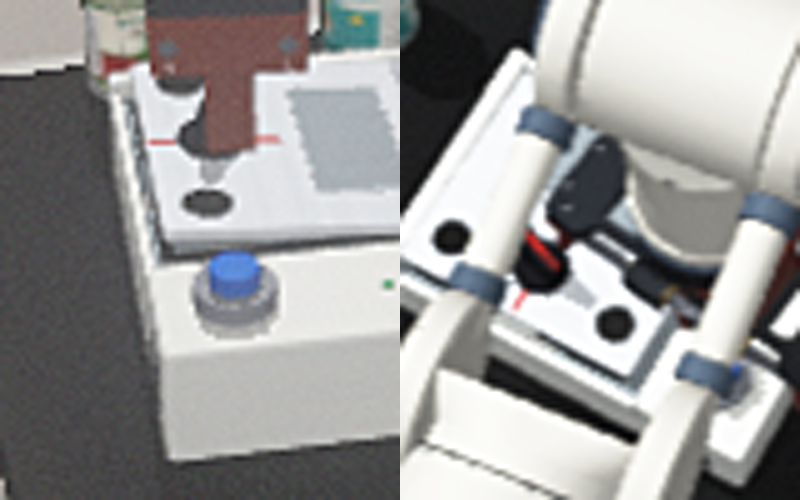

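The button is back up (side crop (235,275)), and the bar points about 63° in world axes.

```bash
python3 -m creep '[[2.3,42,0,0,0.5],[2.3,42,0,0,0.5],[2.4,42.5,0,0,0.5],[0,0,0,-9.5,0.5],[0,0,0,-9.5,0.5],[0,0,0,-9.5,0.5],[0,0,0,-9.5,0.5],[0,0,0,-9.5,0.5],[0,0,0,-9.5,0.5],[0,0,0,-9.5,0.5],[0,0,10,-9.5,0.5],[0,0,0,0,0.5]]'; python3 - <<'E'
from bench import bot;import cv2
print(bot.sense()["q"])
im=bot.read_camera("side");cv2.imwrite("pics/p3.png",cv2.resize(im[110:210,190:310,::-1],None,fx=5,fy=5,interpolation=cv2.INTER_CUBIC))
E
```

```text
t: 5.5
tcp_pos: [0.4967, 0.1624, 0.1506]
tool_rot: [[-0.452, -0.892, -0.005], [-0.892, 0.452, -0.002], [0.004, 0.004, -1.0]]
ft_force: [0.6, -0.3, 0.0]
opening: 0.0437
finger_force: 0.0
[ 2.51077797e-01 -1.15229382e-01  1.56260058e+00 -3.15343449e-04
  1.69958266e+00 -2.42175151e+00]
```

View pics/p3.png

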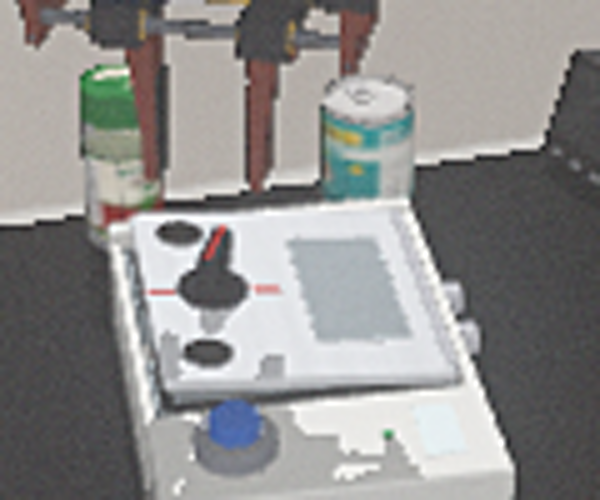

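Fingers at (150,180) and (258,190) straddle the bar at (216,243), about 3 mm short in x. Descend and grip.

```bash
python3 -m creep '[[0,-2.5,20,0,0.5],[0,0,20,0,0.5],[0,0,12,0,0.5],[0,0,5,0,0.5],[0,0,0,0,0.5],[0,0,0,0,1],[0,0,0,0,1],[0,0,0,0,1]]'; python3 -m creep '[[0,0,0,0,1],[0,0,0,0,1]]'
```

```text
t: 6.55
tcp_pos: [0.5004, 0.1619, 0.0971]
tool_rot: [[-0.45, -0.893, 0.001], [-0.893, 0.45, 0.0], [-0.001, -0.0, -1.0]]
ft_force: [-5.5, 3.4, 2.5]
opening: 0.0171
finger_force: 3.5
t: 6.8
tcp_pos: [0.498, 0.163, 0.0965]
tool_rot: [[-0.449, -0.893, -0.005], [-0.893, 0.449, 0.002], [0.001, 0.006, -1.0]]
ft_force: [-7.9, 3.1, 4.5]
opening: 0.012
finger_force: 29.9
```

```bash
python3 -m creep '[[0,2,0,0,1],[0,0,0,9.9,1],[0,0,0,9.9,1],[0,0,0,9.9,1],[0,0,0,9.9,1],[0,0,0,9.9,1],[0,0,0,9.9,1],[0,0,0,9.7,1],[0,0,0,0,1],[0,0,0,0,1]]'; python3 - <<'E'
from bench import bot;print(bot.sense()["torque"])
E
```

```text
t: 8.05
tcp_pos: [0.4971, 0.1646, 0.0966]
tool_rot: [[-0.995, 0.101, -0.003], [0.101, 0.995, 0.003], [0.003, 0.003, -1.0]]
ft_force: [-4.7, 7.4, 1.9]
opening: 0.0119
finger_force: 30.0
[ 1.14977718  1.24332276 -0.04299638]
```

```bash
python3 -m creep '[[0,0,0,0,0.5],[0,0,0,0,0.5],[0,0,0,0,0.5],[0,0,-15,0,0.5],[0,0,-30,0,0.5],[0,0,-15,0,1],[0,0,0,0,1],[0,0,0,0,1]]'; python3 - <<'E'
from bench import bot;import cv2
im=bot.read_camera("side");cv2.imwrite("pics/p4.png",cv2.resize(im[120:200,200:300,::-1],None,fx=7,fy=7,interpolation=cv2.INTER_CUBIC))
E
```

```text
t: 9.05
tcp_pos: [0.4981, 0.1626, 0.1557]
tool_rot: [[-0.995, 0.102, -0.001], [0.102, 0.995, -0.0], [0.001, -0.0, -1.0]]
ft_force: [-0.1, 0.5, 0.1]
opening: 0.0173
finger_force: 0.0
```

View pics/p4.png

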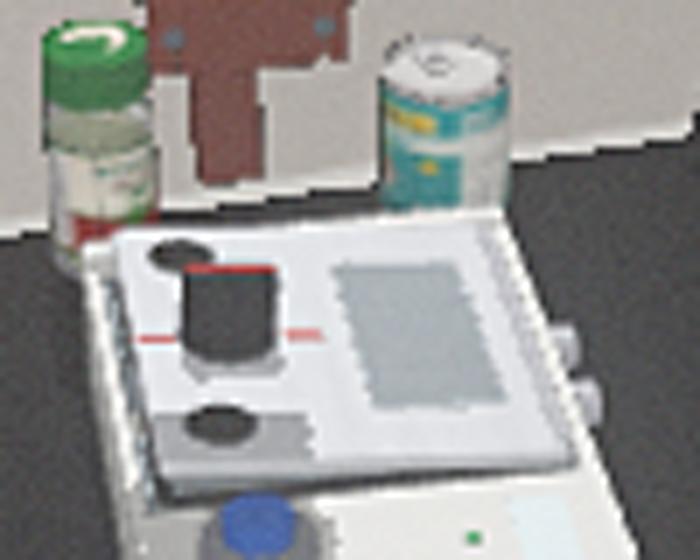

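The red line on the bar now matches the two marks (y≈270 above marks at y≈337). Next, above the left pad and down.

```bash
python3 -m creep '[[5.6,29,0,0,1],[5.7,29.4,0,0,1],[0,0,30,0,1],[0,0,30,0,1],[0,0,8,0,1],[0,0,4,0,1],[0,0,3,0,1],[0,0,0,0,1]]';  python3 -m creep '[[0,0,3,0,1],[0,0,2,0,1],[0,0,0,0,1]]'; python3 -m creep '[[0,0,2,0,1],[0,0,2,0,1],[0,0,0,0,1]]'
```

```text
t: 10.1
tcp_pos: [0.4936, 0.222, 0.0824]
tool_rot: [[-0.995, 0.102, 0.001], [0.102, 0.995, 0.0], [-0.001, 0.001, -1.0]]
ft_force: [-0.2, 0.4, 0.4]
opening: 0.0003
finger_force: 0.0
t: 10.48
tcp_pos: [0.4933, 0.2221, 0.0771]
tool_rot: [[-0.995, 0.102, 0.001], [0.102, 0.995, 0.0], [-0.0, 0.001, -1.0]]
ft_force: [-1.2, -0.5, 3.2]
opening: 0.0006
finger_force: 1.9
t: 10.85
tcp_pos: [0.4929, 0.2222, 0.0729]
tool_rot: [[-0.995, 0.102, -0.001], [0.102, 0.995, 0.0], [0.001, 0.0, -1.0]]
ft_force: [-3.7, 0.9, 6.5]
opening: 0.0006
finger_force: 3.2
```

```bash
python3 -m creep '[[0,0,2,0,1],[0,0,0,0,1]]';  python3 -m creep '[[0,0,2,0,1],[0,0,0,0,1]]'; python3 -m creep '[[0,0,1.5,0,1],[0,0,0,0,1],[0,0,0,0,1]]'
```

```text
t: 11.1
tcp_pos: [0.4927, 0.2222, 0.0711]
tool_rot: [[-0.995, 0.102, -0.001], [0.102, 0.995, 0.0], [0.001, 0.0, -1.0]]
ft_force: [-4.1, 0.1, 8.6]
opening: 0.0006
finger_force: 3.8
t: 11.35
tcp_pos: [0.4927, 0.2222, 0.0702]
tool_rot: [[-0.995, 0.102, -0.0], [0.102, 0.995, 0.001], [0.0, 0.001, -1.0]]
ft_force: [-6.9, -0.1, 11.5]
opening: 0.0005
finger_force: 5.7
t: 11.72
tcp_pos: [0.4928, 0.2223, 0.0699]
tool_rot: [[-0.995, 0.102, 0.0], [0.102, 0.995, 0.001], [-0.0, 0.001, -1.0]]
ft_force: [-10.4, -1.7, 17.2]
opening: 0.0004
finger_force: 8.5
```

Hard stop at 70 mm with 17 N: flush. I'll relieve the side load a little, check, and hand in.

```bash
python3 -m creep '[[1,0,0.3,0,1],[0,0,0,0,1],[0,0,0,0,1]]'; python3 - <<'E'
from bench import bot;import cv2
im=bot.read_camera("side");cv2.imwrite("pics/p5.png",cv2.resize(im[120:220,190:310,::-1],None,fx=6,fy=6,interpolation=cv2.INTER_CUBIC))
E
```

```text
t: 12.1
tcp_pos: [0.4927, 0.2222, 0.0699]
tool_rot: [[-0.995, 0.102, 0.002], [0.102, 0.995, 0.001], [-0.002, 0.001, -1.0]]
ft_force: [-6.6, -1.5, 17.1]
opening: 0.0003
finger_force: 8.2
```

View pics/p5.png

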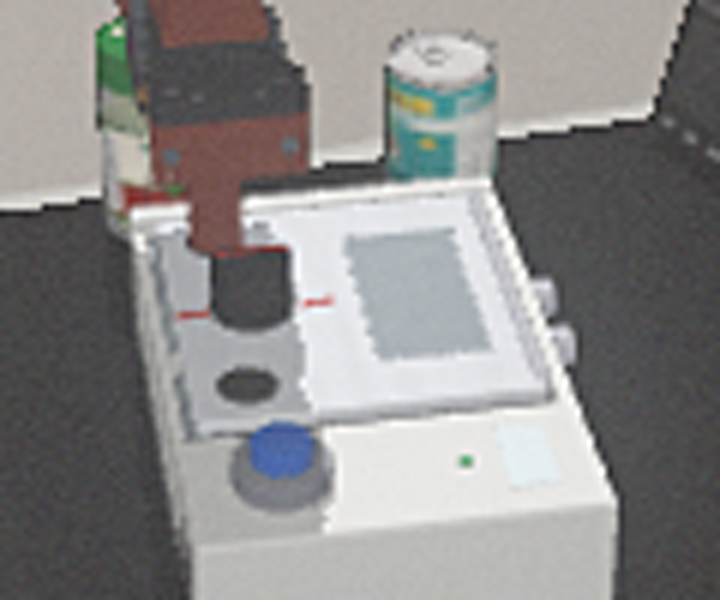

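The cover is flush (the gap at its front-right corner (190,435) has gone), the fastener is in line, the button is up, and the jars have not moved.

```bash
python3 -c "
from bench import bot;print(bot.finish_job())"
```

```text
the job is handed in; nothing more can be done
None
```

The job is handed in at about 12 s: I pressed the reset button to its stop and it came back up, turned the fastener into line with the red marks, and left the gripper holding the cover flush at about 17 N with the jars, shaker and tin untouched.

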